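Show where the loose brown lens belongs

TASK

Call the optician by pushing the red call button right down and letting it go, then show her where the loose brown lens belongs: hold your fingertips two or three centimetres directly above the middle of the brown lens in the tray for a good two seconds, then do the same above the middle of the empty eye of the brown spectacles, and finish still pointing there. Only the button may be touched: leave the lenses, both pairs of spectacles and the screwdriver untouched where they lie, and do not bring the fingertips low over the blue lens, the green lens or the empty eye of the black spectacles, so that nobody mistakes what is meant.

Things in the scene. Friction and masses are not known exactly. Their poses are not given: they have to be found in the camera images.
- call (a joint): travel of the red call button in m: 0 when out, 0.006 when fully down; a spring pushes it back out, and fully down takes about 4 N
- call_top (a point): centre of the top face of the red round call button (40 mm across) in its white housing fixed to the bench; it is pressed straight down
- lens_tray: white card tray, fixed, 75 x 202 mm and 16 mm high with 4 mm walls and floor, split along its own y axis into three cells, one loose lens in each; origin at the centre of its underside on the bench
- brown_lens: loose brown (amber-brown) round lens, a flat disc 47 mm across and 5 mm thick, lying in one cell of the white tray; origin at the centre of its underside (the lens top is 5 mm above it), z up
- blue_lens: loose blue lens of the same size in another cell of the tray; origin at the centre of its underside
- green_lens: loose green lens of the same size in another cell of the tray; origin at the centre of its underside
- mat: round grey work mat, fixed, 210 mm across and 3 mm thick, on which both pairs of spectacles lie; origin at the centre of its underside
- brown_specs: loose spectacles with a brown frame, about 142 mm wide (own x) and 56 mm deep (own y), lying folded with the front facing up, 27 mm high; one round eye holds a brown lens, the other is empty; origin at the middle of the underside, on the mat
- brown_specs_empty_eye (a point): centre of the empty eye (round rim opening about 45 mm across) of the brown spectacles, level with the top of the rim, 27 mm above the mat; 34 mm along the spectacles' own +x from their middle
- black_specs: the same spectacles with a black frame and a blue lens in one eye, the other eye empty; origin at the middle of the underside, on the mat
- black_specs_empty_eye (a point): centre of the empty eye of the black spectacles, level with the top of the rim, 27 mm above the mat; 34 mm along the spectacles' own -x from their middle
- screwdriver: loose screwdriver with a yellow handle, 140 mm long, lying on the bench beyond the work
Things that resemble listed ones, but are neither listed nor needed, are in the scene too. Of the things that look like the screwdriver, take the one that is nearest to the robot's base at the start.

How it is judged:
By the outcome, as a careful person would: the job done as asked, in the order asked, and still so for the second after the job is handed in, with the robot touching nothing.
It also fails if it takes over 61 s, if anything falls off the work surface, if the arm or the gripper's body presses on something with over 40 N, if the wrist force passes 120 N, or if a joint passes its speed limit or range.

ROBOT

A 6-joint arm with a two-finger parallel gripper is mounted at the origin on the work surface. World frame = base frame: x ahead of the robot, y to its left, z up, the work surface at z = 0. Lengths are in mm, angles in degrees, forces in N, time in s.
With the tool pointing down it reaches from about 300 to 850 mm from the base axis. Payload 4.2 kg.
Tool frame: the origin (TCP) lies at the very end of the fingers, on their centre line; the grasp point (between the pads) lies 19 mm behind it; z points along the fingers, y is the line along which they close (so a half turn about z gives the same grasp; the last joint's range is limited). The gripper opens to 91 mm and grips with 3 to 60 N. Pads are 32 mm wide; open, the fingers measure 118 mm over their backs; the gripper's body (76 mm by 178 mm) begins 60 mm behind the grasp point.
Start: joints at [75.86, 18.312, 89.639, -0, 72.044, -1.146], TCP at [129.296, 560.291, 213.976] pointing down, gripper open.
Joint ranges: [-177.97, 177.97], [-48.28, 115.42], [12.27, 149.76], [-77.06, 257.06], [2.81, 150.46], [-146.56, 146.56]. Speed limits (degrees/s): [147.25, 147.25, 180, 180, 180, 180].

INTERFACE

Orientations are given as [roll, pitch, yaw] about the fixed x, y, z axes, in that order (R = Rz(yaw) Ry(pitch) Rx(roll)).
In Python, from workcell import * gives the robot as it stands.
- The arm moves only by the tool move_arm, never from a script. Its argument "motion" is a list of rows, each a list of 3 entries, a list of its own where there are three numbers: the finger opening in mm, from 0 to 91.2, then the shift along the world's x, y, z in units of 25 mm (1.0 is 25 mm), then the turn, a rotation vector about the world's x, y, z in units of 4 degrees (1.0 is 4 degrees). In form: [[grip, [x, y, z], [ax, ay, az]], ...]. A call has 1 to 20 rows; each row shifts and turns the commanded pose from where the row before left it; what a row does not reach is not made up. A row lasts 1/12 s, in which the tool goes at most 41.7 mm and 7.16 degrees, less where a joint would pass 70% of its speed; a pose out of reach is approached as far as the arm can. A call with a number of a shift or a turn outside -1 to 1 is refused whole. A call with a gripper value outside its range is refused whole. The fingers move at their own pace and stop on an object; "grip_force" is the grip in N (left out, the last holds). Time passes only in rows, so rows that do not move let the fingers close. It gives the time, the measured TCP pose, the force, the opening and the grip force at its end, in the units of the state.
- state(): the state, without advancing time (a new reading comes with each control period).
- grab_frame(name): name is "scene" or "top" or "wrist"; returns the picture (480x640x3 uint8, blue, green, red); there is no depth.
- camera_info(name): a dict with "fx", "fy", "cx", "cy" (pixels), "k1" (the pictures are not rectified: a ray, as slopes to the right and down, at radius r is drawn at 1 + k1 r^2 times it, then the intrinsics apply), "rvec" (rotation vector, rad) and "tvec" (3), from world to camera coordinates, as OpenCV has them. Camera axes: x right, y down, z forward; pixel columns grow to the right and rows downward; lengths in mm; the calibration is good to about 2 mm. A picture is of the moment at which its call begins: read the wrist's pose just before it. camera_info takes no time and is no camera call; for the wrist camera it gives the pose at the moment of the call.
- job_done(): hands the job in; it is judged then, once.
The state is a dict: "time_s": time; "qpos": joint angles; "qvel": joint speeds; "effort": joint torques, N m; "ee_pos": TCP position; "ee_rot": TCP orientation; "force": force on the tool from outside, world axes, zero at the start; "torque": the same for the moment, N m; "gripper_width": finger opening in mm; "gripper_force": force on a finger pad.
Only numpy, scipy, OpenCV 4.12 (cv2) and the standard library are available. Lean on these libraries where they do the work, as an engineer would, in place of code of your own. Each camera call takes 0.05 s, during which the arm holds its last target. There are 200 camera calls.

## Working session

There is one attempt and no reset: what is moved stays moved. The work goes in short steps, Python scripts to look and compute and a tool call to move; the robot and the scene stay as the last step left them, time stands still between calls to the robot, and variables do not carry over. Pictures are saved under pics/ and viewed, at most 10 in all, crops included, and the job is handed in when it is done.

Besides the shell and the picture viewer there is one more tool, called by a JSON object that holds its "method" and its "body", one argument or row to a line. move_arm: Moves the arm, as the interface text tells. Shifts and turns lie within -1 to 1; 1 stands for 25 mm of shift or 4 degrees of turn. Its arguments: {"type":"object","properties":{"motion":{"type":"array","items":{"type":"array"}},"grip_force":{"type":"number"}},"required":["motion"]}

```bash
mkdir -p pics; cat > h.py <<'E'
from workcell import *
import numpy as np, cv2
def px2w(name,u,v,z,ci=None):
    c=ci or camera_info(name)
    R=cv2.Rodrigues(np.array(c["rvec"],float))[0]; t=np.array(c["tvec"],float).ravel()
    d=np.array([(u-c["cx"])/c["fx"],(v-c["cy"])/c["fy"]]); s=d.copy()
    for _ in range(30): s=d/(1+c["k1"]*(s@s))
    r=R.T@np.array([s[0],s[1],1]); o=-R.T@t
    return o+r*(z-o[2])/r[2]
E
python3 - <<'E'
from h import *
s=state();print(s)
for n in("top","scene"):
    cv2.imwrite(f"pics/{n}0.png",grab_frame(n))
    c=camera_info(n);print(n,c)
E
```

```text
{'time_s': 0.0, 'qpos': array([ 7.58612246e+01,  1.83510525e+01,  8.97069208e+01,  6.97506033e-05,
        7.20422630e+01, -1.14751927e+00]), 'qvel': array([ 0.02057609, -0.02545053, -0.07764086, -0.03279542,  0.01011697,
       -0.0196124 ]), 'effort': array([-5.26027288e-04, -4.12479186e+01, -2.31971133e+01,  7.27207004e-02,
        4.56814142e-02, -1.39945791e-04]), 'ee_pos': array([129.15318963, 559.79198809, 213.12268184]), 'ee_rot': array([-1.79899785e+02, -2.07369947e-03,  1.67008720e+02]), 'force': array([ 0.11986509, -0.72500625, -0.83551903]), 'torque': array([-0.00741281,  0.00829915, -0.02297141]), 'gripper_force': 0.0, 'gripper_width': 91.44753216647788}
top {'fx': 470.4888881313565, 'fy': 470.4888881313565, 'cx': 316.9639097513483, 'cy': 237.61361071051437, 'k1': -0.029539147308636625, 'rvec': array([ 2.15421389, -2.19211157,  0.16023148]), 'tvec': array([-132.40712231,  636.95066934,  894.79664371])}
scene {'fx': 485.9641403407017, 'fy': 485.9641403407017, 'cx': 321.21984705968697, 'cy': 238.87635206384834, 'k1': -0.038782149232414825, 'rvec': array([ 2.43122019,  0.8742754 , -0.27935257]), 'tvec': array([-430.76701188, -374.11766669, 1383.97076939])}
```

View pics/top0.png

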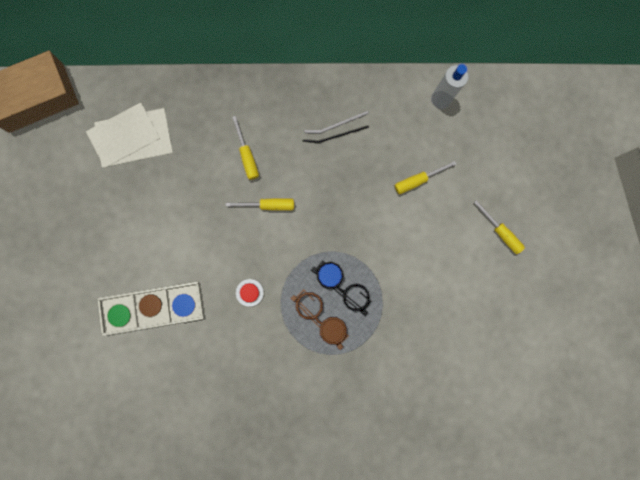

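View pics/scene0.png

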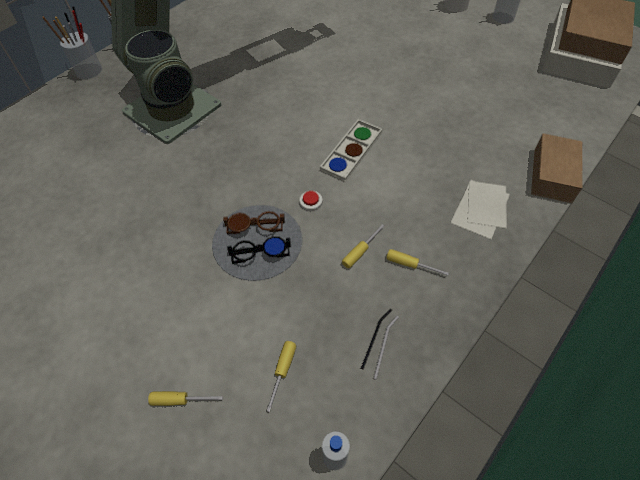

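The top view shows the tray with the brown lens at (150,306), the red button at (249,293), and the brown specs with the empty eye at (309,306) and the filled one at (333,331). The black specs' empty eye is at (357,298). I'll refine these positions next.

```bash
python3 - <<'E'
from h import *
im=cv2.imread("pics/top0.png");hsv=cv2.cvtColor(im,cv2.COLOR_BGR2HSV)
for n,u,v,r,z in(("button",249,293,16,25),("brown",150,306,15,9),("blue",184,305,15,9),("green",119,315,15,9),("b_filled",333,331,17,28),("b_empty",309,306,17,30),("k_empty",357,298,17,30),("k_filled",330,275,15,28)):
    m=np.zeros(im.shape[:2],np.uint8);cv2.circle(m,(u,v),r,255,-1)
    m&=((hsv[...,1]>110)*255).astype(np.uint8) if n!="k_empty" else (hsv[...,2]<60).astype(np.uint8)*255
    if n=="b_empty": m&=((hsv[...,1]>70)*255).astype(np.uint8)
    p=cv2.findNonZero(m)
    (a,b),rr=cv2.minEnclosingCircle(p);c=p.reshape(-1,2).mean(0)
    print(n,"circ",round(a,1),round(b,1),round(rr,1),"cen",c.round(1),px2w("top",*c,z).round(1))
for n,u,v,z in(("button",311,198,25),("brown",354,150,9),("b_empty",270,222,30),("b_filled",238,223,28),("k_empty",243,252,30)): print("scene",n,px2w("scene",u,v,z).round(1))
print("top b_empty manual",px2w("top",309.3,306.3,30))
cv2.imwrite("pics/crop.png",cv2.resize(im[240:360,225:385],None,fx=5,fy=5,interpolation=cv2.INTER_CUBIC))
sc=cv2.imread("pics/scene0.png");cv2.imwrite("pics/crops.png",cv2.resize(sc[170:290,200:360],None,fx=5,fy=5,interpolation=cv2.INTER_CUBIC))
E
```

```text
button circ 249.0 292.4 9.3 cen [249.  292.5] [528.8  -6.9  25. ]
brown circ 150.0 305.0 10.8 cen [150.  305.1] [507.1 193.5   9. ]
blue circ 183.2 305.0 11.0 cen [183.1 305. ] [506.3 127.1   9. ]
green circ 118.4 315.4 11.0 cen [118.5 315.2] [488.1 256.    9. ]
b_filled circ 331.1 333.0 16.3 cen [333.1 330.8] [ 450.7 -172.1   28. ]
b_empty circ 306.9 308.1 16.4 cen [308.1 305.9] [ 500.4 -123.6   30. ]
k_empty circ 355.1 299.9 16.4 cen [356.8 298.7] [ 512.6 -220.4   30. ]
k_filled circ 329.7 274.9 12.3 cen [329.6 274.8] [ 560.9 -167.6   28. ]
scene button [536.8  -9.3  25. ]
scene brown [512.  192.9   9. ]
scene b_empty [ 511.6 -125.6   30. ]
scene b_filled [ 454.9 -173.8   28. ]
scene k_empty [ 521.  -223.4   30. ]
top b_empty manual [ 499.46934598 -126.0540449    30.        ]
```

View pics/crop.png

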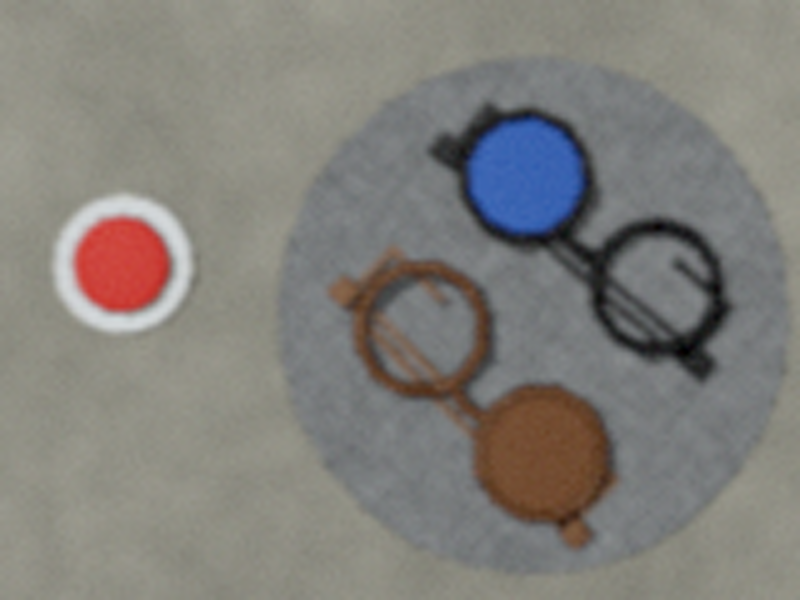

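View pics/crops.png

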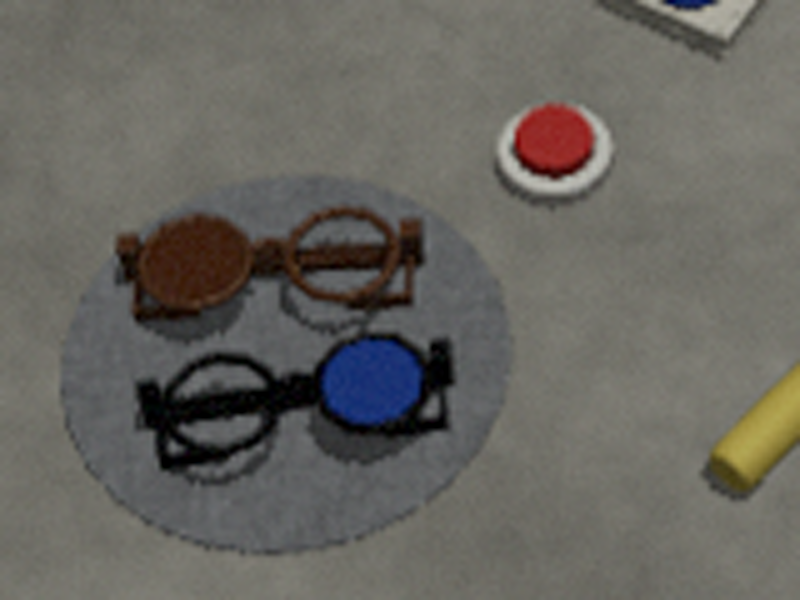

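The crops put the eyes in the top image at: empty brown (309.2,305.4), filled brown (333.0,330.2), black empty (356.6,297). In the scene image, empty brown is at (268.6,220.6) and the button at (310.4,197.8). I'll triangulate from these.

```bash
python3 - <<'E'
from h import *
def ray(n,u,v):
    a,b=px2w(n,u,v,0),px2w(n,u,v,100);d=b-a;return a,d/np.linalg.norm(d)
im=cv2.imread("pics/scene0.png");hsv=cv2.cvtColor(im,cv2.COLOR_BGR2HSV)
def cen(u,v,r):
    m=np.zeros(im.shape[:2],np.uint8);cv2.circle(m,(u,v),r,255,-1);m&=((hsv[...,1]>110)*255).astype(np.uint8)
    return cv2.findNonZero(m).reshape(-1,2).mean(0)
for n,t,s in(("button",(249,292.5),cen(311,198,13)),("brown",(150,305.1),cen(354,150,12)),("b_empty",(309.2,305.4),(268.6,220.6)),("b_filled",(333,330.2),(238.8,222)),("k_empty",(356.6,297.1),(243.6,251.5))):
    a,d=ray("top",*t);b,e=ray("scene",*s)
    k=np.linalg.lstsq(np.c_[d,-e],b-a,rcond=None)[0];p=a+k[0]*d;q=b+k[1]*e
    print(n,s,((p+q)/2).round(1),"gap",np.linalg.norm(p-q).round(1))
E
```

```text
button [310.24581006 197.77653631] [529.4  -5.2  15.6] gap 1.8
brown [353.44848485 149.5030303 ] [507.6 195.1   5.8] gap 1.7
b_empty (268.6, 220.6) [ 502.5 -124.3   25.6] gap 4.2
b_filled (238.8, 222) [ 452.6 -171.    26.8] gap 2.6
k_empty (243.6, 251.5) [ 516.4 -220.    23. ] gap 2.4
```

{"method": "move_arm", "body": {
  "motion": [
    [0,[0.7,-0.98,0],[0,0,0]],
    [0,[0.7,-0.98,0],[0,0,0]],
    [0,[0.7,-0.98,0],[0,0,0]],
    [0,[0.7,-0.98,0],[0,0,0]],
    [0,[0.7,-0.98,0],[0,0,0]],
    [0,[0.7,-0.98,0],[0,0,0]],
    [0,[0.7,-0.98,0],[0,0,0]],
    [0,[0.7,-0.98,0],[0,0,0]],
    [0,[0.7,-0.98,0],[0,0,0]],
    [0,[0.7,-0.98,0],[0,0,0]],
    [0,[0.7,-0.98,0],[0,0,0]],
    [0,[0.7,-0.98,0],[0,0,0]],
    [0,[0.7,-0.98,0],[0,0,0]],
    [0,[0.7,-0.98,0],[0,0,0]],
    [0,[0.7,-0.98,0],[0,0,0]],
    [0,[0.7,-0.98,0],[0,0,0]],
    [0,[0.7,-0.98,0],[0,0,0]],
    [0,[0.7,-0.98,0],[0,0,0]],
    [0,[0.7,-0.98,0],[0,0,0]],
    [0,[0.7,-0.98,0],[0,0,0]]
  ]
}}

```text
time_s: 1.77
ee_pos: [479.7, 68.9, 213.7]
ee_rot: [-180.0, -0.0, 167.0]
force: [0.3, 0.2, -0.0]
gripper_width: 0.7
gripper_force: 0.0
```

{"method": "move_arm", "body": {
  "motion": [
    [0,[0.5,-0.8,0],[0,0,0]],
    [0,[0.5,-0.8,0],[0,0,0]],
    [0,[0.5,-0.8,0],[0,0,0]],
    [0,[0.3,-0.4,0],[0,0,0]],
    [0,[0.1,-0.2,0],[0,0,0]],
    [0,[0,0,0],[0,0,0]],
    [0,[0,0,0],[0,0,0]],
    [0,[0,0,0],[0,0,0]]
  ]
}}

```text
time_s: 2.43
ee_pos: [526.1, -3.7, 213.9]
ee_rot: [180.0, -0.0, 167.1]
force: [0.6, -0.2, 0.2]
gripper_width: 0.4
gripper_force: 0.0
```

```bash
python3 - <<'E'
from h import *
import pickle
s=state();c=camera_info("wrist");im=grab_frame("wrist");cv2.imwrite("pics/w0.png",im);pickle.dump(c,open("w0.pkl","wb"))
print(s["time_s"],s["ee_pos"],s["ee_rot"],s["gripper_width"],s["qpos"],s["force"])
print(c)
E
```

```text
2.4333 [526.08678572  -3.74184449 213.94169179] [ 1.79975436e+02 -4.28400266e-02  1.67059763e+02] 0.4233103109174851 [-1.68075323e+00  1.39267985e+01  9.58935025e+01  3.44913171e-02
  7.02169217e+01 -7.87521916e+01] [ 0.55199912 -0.23540224  0.15325204]
{'fx': 388.89336124545576, 'fy': 388.89336124545576, 'cx': 318.02970130003615, 'cy': 235.37681004316812, 'k1': -0.0531851802963223, 'rvec': array([-2.28822175, -1.82152704, -0.24352021]), 'tvec': array([-114.5846113 , -525.48618994,  255.82846315])}
```

View pics/w0.png

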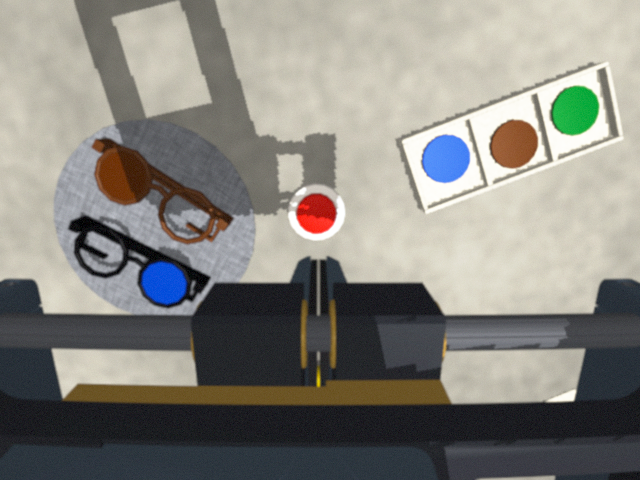

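The wrist view has the button at (316,213), the brown lens at (514,144) and the brown empty eye at about (185,217). Next I compute positions from this view.

```bash
python3 - <<'E'
from h import *
import pickle
c=pickle.load(open("w0.pkl","rb"));im=cv2.imread("pics/w0.png");hsv=cv2.cvtColor(im,cv2.COLOR_BGR2HSV)
for n,u,v,r,zs in(("button",316,213,24,(18,)),("brown",514,144,26,(9,)),("blue",446,158,26,(9,)),("green",576,110,26,(9,))):
    m=np.zeros(im.shape[:2],np.uint8);cv2.circle(m,(u,v),r,255,-1);m&=((hsv[...,1]>130)*255).astype(np.uint8)
    p=cv2.findNonZero(m).reshape(-1,2).mean(0)
    for z in zs: print(n,p.round(1),px2w("wrist",*p,z,c).round(1))
print("R px b_empty",px2w("wrist",186,216,30,c),px2w("wrist",122,175,30,c))
x=cv2.resize(im[125:275,60:260],None,fx=4,fy=4,interpolation=cv2.INTER_CUBIC)
cv2.imwrite("pics/w0c.png",x)
E
```

```text
button [315.9 213.1] [529.4  -6.3  18. ]
brown [513.6 143.6] [507.3 192.8   9. ]
blue [445.5 158.3] [506.9 126.2   9. ]
green [574.7 110. ] [488.6 254.6   9. ]
R px b_empty [ 502.27904829 -125.03487621   30.        ] [ 451.87898026 -171.40086724   30.        ]
```

View pics/w0c.png

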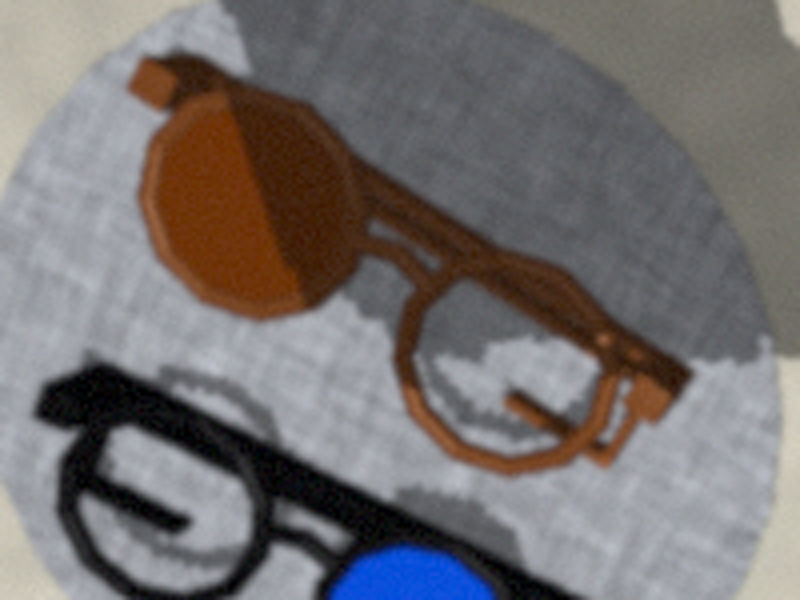

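{"method": "move_arm", "body": {
  "motion": [
    [0,[0.1,-0.08,-0.6],[0,0,0]],
    [0,[0,0,-1],[0,0,0]],
    [0,[0,0,-1],[0,0,0]],
    [0,[0,0,-1],[0,0,0]],
    [0,[0,0,-1],[0,0,0]],
    [0,[0,0,-1],[0,0,0]],
    [0,[0,0,-0.8],[0,0,0]],
    [0,[0,0,-0.5],[0,0,0]],
    [0,[0,0,-0.3],[0,0,0]],
    [0,[0,0,-0.2],[0,0,0]],
    [0,[0,0,-0.1],[0,0,0]],
    [0,[0,0,0],[0,0,0]],
    [0,[0,0,0],[0,0,0]]
  ]
}}

```text
time_s: 3.57
ee_pos: [529.9, -6.6, 27.2]
ee_rot: [180.0, 0.1, 167.0]
force: [-0.1, -0.1, -0.5]
gripper_width: 0.3
gripper_force: 0.0
```

{"method": "move_arm", "body": {
  "motion": [
    [0,[0,0,-0.1],[0,0,0]],
    [0,[0,0,-0.1],[0,0,0]],
    [0,[0,0,-0.1],[0,0,0]],
    [0,[0,0,-0.08],[0,0,0]],
    [0,[0,0,0],[0,0,0]],
    [0,[0,0,0],[0,0,0]]
  ]
}}

```text
time_s: 4.07
ee_pos: [529.9, -6.7, 17.3]
ee_rot: [180.0, 0.1, 167.0]
force: [0.5, 0.3, 3.2]
gripper_width: 0.2
gripper_force: 1.7
```

{"method": "move_arm", "body": {
  "motion": [
    [0,[0,0,-0.06],[0,0,0]],
    [0,[0,0,-0.04],[0,0,0]],
    [0,[0,0,0],[0,0,0]],
    [0,[0,0,0],[0,0,0]]
  ]
}}

```text
time_s: 4.4
ee_pos: [529.9, -6.7, 16.1]
ee_rot: [180.0, 0.1, 167.0]
force: [-1.4, -0.0, 13.1]
gripper_width: 0.6
gripper_force: 6.9
```

The force reached 13 N, so the button is fully down. I'll release it, rise, and travel high to above the brown lens.

{"method": "move_arm", "body": {
  "motion": [
    [0,[0,0,0.4],[0,0,0]],
    [0,[0,0,1],[0,0,0]],
    [0,[0,0,1],[0,0,0]],
    [0,[0,0,1],[0,0,0]],
    [0,[0,0,1],[0,0,0]],
    [0,[0,0,1],[0,0,0]],
    [0,[0,0,0.2],[0,0,0]],
    [0,[-0.1,0.8,0],[0,0,0]],
    [0,[-0.1,0.9,0],[0,0,0]],
    [0,[-0.1,0.9,0],[0,0,0]],
    [0,[-0.1,0.9,0],[0,0,0]],
    [0,[-0.1,0.9,0],[0,0,0]],
    [0,[-0.1,0.9,0],[0,0,0]],
    [0,[-0.1,0.9,0],[0,0,0]],
    [0,[-0.1,0.9,0],[0,0,0]],
    [0,[-0.1,0.6,0],[0,0,0]],
    [0,[0,0.3,0],[0,0,0]],
    [0,[0,0,0],[0,0,0]],
    [0,[0,0,0],[0,0,0]]
  ]
}}

```text
time_s: 5.98
ee_pos: [506.4, 192.8, 153.7]
ee_rot: [-179.9, -0.1, 167.0]
force: [-0.8, -0.2, -0.1]
gripper_width: 0.7
gripper_force: 0.0
```

```bash
python3 - <<'E'
from h import *
c=camera_info("wrist");s=state();im=grab_frame("wrist");cv2.imwrite("pics/w1.png",im);hsv=cv2.cvtColor(im,cv2.COLOR_BGR2HSV)
print(s["ee_pos"])
m=((hsv[...,1]>120)&((hsv[...,0]<18)))[:250].astype(np.uint8)
n,l,st,ce=cv2.connectedComponentsWithStats(m)
for i in range(1,n):
    if st[i,4]>300: print(st[i],ce[i].round(1),px2w("wrist",*ce[i],9,c).round(1))
E
```

```text
[506.40795678 192.82427425 153.74993887]
[ 293  196   54   52 2166] [319.6 221.5] [506.9 194.1   9. ]
```

View pics/w1.png

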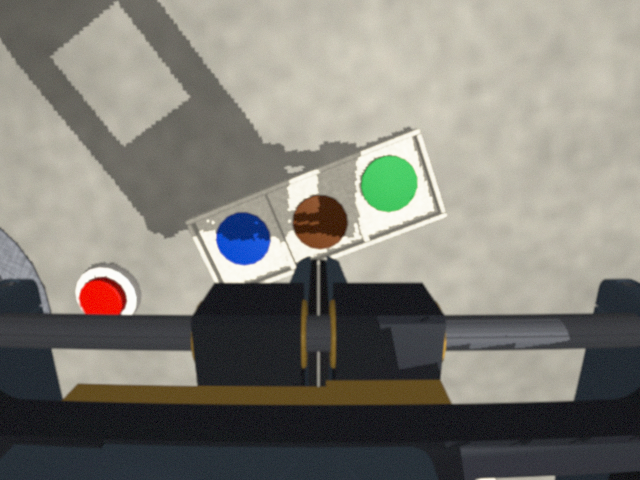

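The brown lens sits at (320,221), just ahead of the fingertips, and the position estimates agree. I'll lower to z=34 and hold there for about 3 s.

{"method": "move_arm", "body": {
  "motion": [
    [0,[0.02,0.03,-0.8],[0,0,0]],
    [0,[0,0,-1],[0,0,0]],
    [0,[0,0,-1],[0,0,0]],
    [0,[0,0,-1],[0,0,0]],
    [0,[0,0,-0.6],[0,0,0]],
    [0,[0,0,-0.4],[0,0,0]],
    [0,[0,0,0],[0,0,0]],
    [0,[0,0,0],[0,0,0]],
    [0,[0,0,0],[0,0,0]]
  ]
}}

```text
time_s: 6.78
ee_pos: [508.3, 194.0, 35.5]
ee_rot: [179.9, 0.1, 167.0]
force: [-0.2, -0.8, 0.2]
gripper_width: 0.3
gripper_force: 0.0
```

{"method": "move_arm", "body": {
  "motion": [
    [0,[0,0,0],[0,0,0]],
    [0,[0,0,0],[0,0,0]],
    [0,[0,0,0],[0,0,0]],
    [0,[0,0,0],[0,0,0]],
    [0,[0,0,0],[0,0,0]],
    [0,[0,0,0],[0,0,0]],
    [0,[0,0,0],[0,0,0]],
    [0,[0,0,0],[0,0,0]],
    [0,[0,0,0],[0,0,0]],
    [0,[0,0,0],[0,0,0]],
    [0,[0,0,0],[0,0,0]],
    [0,[0,0,0],[0,0,0]],
    [0,[0,0,0],[0,0,0]],
    [0,[0,0,0],[0,0,0]],
    [0,[0,0,0],[0,0,0]],
    [0,[0,0,0],[0,0,0]],
    [0,[0,0,0],[0,0,0]],
    [0,[0,0,0],[0,0,0]]
  ]
}}

```text
time_s: 8.28
ee_pos: [507.3, 194.0, 34.5]
ee_rot: [180.0, 0.0, 167.0]
force: [0.3, 0.6, -0.0]
gripper_width: 0.5
gripper_force: 0.0
```

{"method": "move_arm", "body": {
  "motion": [
    [0,[0,0,0],[0,0,0]],
    [0,[0,0,0],[0,0,0]],
    [0,[0,0,0],[0,0,0]],
    [0,[0,0,0],[0,0,0]],
    [0,[0,0,0],[0,0,0]],
    [0,[0,0,0],[0,0,0]],
    [0,[0,0,0],[0,0,0]],
    [0,[0,0,0],[0,0,0]],
    [0,[0,0,0],[0,0,0]],
    [0,[0,0,0],[0,0,0]],
    [0,[0,0,0],[0,0,0]],
    [0,[0,0,0],[0,0,0]],
    [0,[0,0,0],[0,0,0]],
    [0,[0,0,0],[0,0,0]],
    [0,[0,0,0],[0,0,0]],
    [0,[0,0,0],[0,0,0]],
    [0,[0,0,0],[0,0,0]],
    [0,[0,0,0],[0,0,0]]
  ]
}}

```text
time_s: 9.78
ee_pos: [507.3, 194.1, 34.5]
ee_rot: [180.0, 0.0, 167.0]
force: [-0.1, -0.7, -0.2]
gripper_width: 0.2
gripper_force: 0.0
```

{"method": "move_arm", "body": {
  "motion": [
    [0,[0,0,1],[0,0,0]],
    [0,[0,0,1],[0,0,0]],
    [0,[0,0,1],[0,0,0]],
    [0,[0,0,1],[0,0,0]],
    [0,[0,0,1],[0,0,0]],
    [0,[0,0,0],[0,0,0]],
    [0,[-0.1,-0.8,0],[0,0,0]],
    [0,[-0.1,-1,0],[0,0,0]],
    [0,[0,-1,0],[0,0,0]],
    [0,[0,-1,0],[0,0,0]],
    [0,[0,-1,0],[0,0,0]],
    [0,[0,-1,0],[0,0,0]],
    [0,[0,-1,0],[0,0,0]],
    [0,[0,-1,0],[0,0,0]],
    [0,[0,-1,0],[0,0,0]],
    [0,[0,-1,0],[0,0,0]],
    [0,[0,-1,0],[0,0,0]],
    [0,[0,-1,0],[0,0,0]],
    [0,[0,-0.6,0],[0,0,0]],
    [0,[0,-0.34,0],[0,0,0]]
  ]
}}

```text
time_s: 11.45
ee_pos: [501.9, -126.2, 158.8]
ee_rot: [-180.0, -0.1, 166.9]
force: [-0.3, -0.0, -0.6]
gripper_width: 0.4
gripper_force: 0.0
```

{"method": "move_arm", "body": {
  "motion": [
    [0,[0,0,0],[0,0,0]],
    [0,[0,0,0],[0,0,0]],
    [0,[0,0,0],[0,0,0]]
  ]
}}

```text
time_s: 11.7
ee_pos: [502.1, -123.6, 159.2]
ee_rot: [180.0, -0.0, 167.0]
force: [-0.4, -0.4, -0.1]
gripper_width: 0.7
gripper_force: 0.0
```

```bash
python3 - <<'E'
from h import *
import pickle
c=camera_info("wrist");s=state();im=grab_frame("wrist");print(s["ee_pos"])
pickle.dump(c,open("w2.pkl","wb"));cv2.imwrite("pics/w2.png",im)
cv2.imwrite("pics/w2c.png",cv2.resize(im[130:280,220:420],None,fx=4,fy=4,interpolation=cv2.INTER_CUBIC))
# predicted pixel of the estimate
p=np.array([[502.,-124.5,30.]]);print(cv2.projectPoints(p,np.array(c["rvec"]),np.array(c["tvec"]),np.array([[c["fx"],0,c["cx"]],[0,c["fy"],c["cy"]],[0,0,1]]),np.array([c["k1"],0,0,0]))[0])
E
```

```text
[ 502.11214252 -123.55819455  159.21398003]
[[[316.49329445 225.79710413]]]
```

View pics/w2c.png

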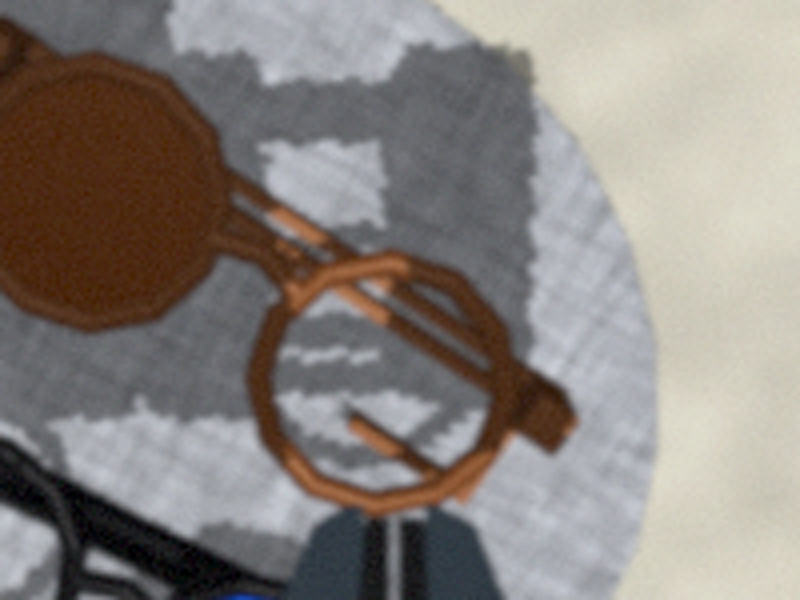

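The empty rim is centred at (315,225.6) against a predicted (316.5,225.8), less than 1 mm off. I'll lower to z=55 and hold.

{"method": "move_arm", "body": {
  "motion": [
    [0,[0,-0.03,-0.8],[0,0,0]],
    [0,[0,0,-1],[0,0,0]],
    [0,[0,0,-1],[0,0,0]],
    [0,[0,0,-0.8],[0,0,0]],
    [0,[0,0,-0.4],[0,0,0]],
    [0,[0,0,-0.16],[0,0,0]],
    [0,[0,0,0],[0,0,0]],
    [0,[0,0,0],[0,0,0]],
    [0,[0,0,0],[0,0,0]]
  ]
}}

```text
time_s: 12.5
ee_pos: [503.4, -125.3, 56.7]
ee_rot: [-180.0, 0.2, 167.0]
force: [-0.4, 0.3, 0.0]
gripper_width: 0.7
gripper_force: 0.0
```

{"method": "move_arm", "body": {
  "motion": [
    [0,[0,0,0],[0,0,0]],
    [0,[0,0,0],[0,0,0]],
    [0,[0,0,0],[0,0,0]],
    [0,[0,0,0],[0,0,0]],
    [0,[0,0,0],[0,0,0]],
    [0,[0,0,0],[0,0,0]],
    [0,[0,0,0],[0,0,0]],
    [0,[0,0,0],[0,0,0]],
    [0,[0,0,0],[0,0,0]],
    [0,[0,0,0],[0,0,0]],
    [0,[0,0,0],[0,0,0]],
    [0,[0,0,0],[0,0,0]],
    [0,[0,0,0],[0,0,0]],
    [0,[0,0,0],[0,0,0]],
    [0,[0,0,0],[0,0,0]],
    [0,[0,0,0],[0,0,0]],
    [0,[0,0,0],[0,0,0]],
    [0,[0,0,0],[0,0,0]]
  ]
}}

```text
time_s: 14.0
ee_pos: [502.3, -125.2, 55.5]
ee_rot: [180.0, 0.0, 167.0]
force: [0.1, 0.1, -0.9]
gripper_width: 0.3
gripper_force: 0.0
```

{"method": "move_arm", "body": {
  "motion": [
    [0,[0,0,0],[0,0,0]],
    [0,[0,0,0],[0,0,0]],
    [0,[0,0,0],[0,0,0]],
    [0,[0,0,0],[0,0,0]],
    [0,[0,0,0],[0,0,0]],
    [0,[0,0,0],[0,0,0]],
    [0,[0,0,0],[0,0,0]],
    [0,[0,0,0],[0,0,0]],
    [0,[0,0,0],[0,0,0]],
    [0,[0,0,0],[0,0,0]],
    [0,[0,0,0],[0,0,0]],
    [0,[0,0,0],[0,0,0]],
    [0,[0,0,0],[0,0,0]],
    [0,[0,0,0],[0,0,0]],
    [0,[0,0,0],[0,0,0]],
    [0,[0,0,0],[0,0,0]],
    [0,[0,0,0],[0,0,0]],
    [0,[0,0,0],[0,0,0]]
  ]
}}

```text
time_s: 15.5
ee_pos: [502.3, -125.2, 55.5]
ee_rot: [180.0, 0.0, 167.0]
force: [0.5, 0.9, 0.3]
gripper_width: 0.4
gripper_force: 0.0
```

```bash
python3 -c "
from workcell import *
print(job_done())"
```

```text
the job is handed in; nothing more can be done
None
```

I pressed the call button fully down (about 13 N) and released it. I then held the fingertips about 25 mm above the brown lens and the brown spectacles' empty eye for about 3 s each, and handed the job in at about 15.5 s, still pointing at the empty eye and with nothing but the button touched.

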